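Four clicks up on the dry block heater

TASK

Turn up the dry block heater: with a fingertip, gently push the dial's tab round clockwise (seen from above) by exactly four clicks, never letting it go past the fourth or back below where it started, then press the start button fully down and let it spring up. Do not pinch the dial, and leave the vials and everything else on the bench where they stand.

Things in the scene. Friction and masses are not known exactly. Their poses are not given: they have to be found in the camera images.
- heater: White laboratory dry block heater, 240 (x) x 300 (y) x 65 mm (z), too heavy and fixed to move; origin at the centre of its underside, on the bench. Its front (-x of its own frame) faces the robot. An aluminium well block 100 x 100 x 30 mm stands on the left half (+y) of its top; the dial and the start button are on the right half (-y) of its flat top, at 65 mm above the bench.
- dial_base: The dial unit, on the heater's top: a fixed black flange 108 mm across and 4 mm high with 15 white tick marks, one for each click position (every 24 degrees, 0.4189 rad), carrying the turning grey dial; origin on the dial's axis, at the heater's top. At the start the tab points along +y of this unit's frame. The unit is set at any angle within about 57 degrees of the heater's frame.
- dial_axis (a point): Point on the dial's vertical axis, at the top of its disc, 16 mm above the heater's top. The disc is 80 mm across.
- dial_tab (a point): Top of the dial's tab, 30 mm out from the axis; turns with the dial. The tab is an upright radial fin on the disc, 8 mm thick, reaching from 9 to 39 mm out from the axis, 25 mm tall above the disc (top 41 mm above the heater's top). It points at the tick of the present setting, and nothing else stands up from the disc, so a fingertip can move over the disc and push the tab's side.
- dial (a joint): Angle of the dial, rad: 0 at its setting at the start, grows as it is turned clockwise seen from above. Click positions are 0.4189 rad (24 degrees) apart; it snaps into the nearest one. Getting over a click takes about 0.13 N m (some 4 N on the tab, 32 mm out), hardest a quarter of a step past a click position; past half way it springs ahead by itself to the next. The fourth click is at 1.676 rad. Turns on past it, and also the other way, so it must be stopped by hand.
- start (a joint): Travel of the start button, m: 0 up, 0.006 fully down; it springs back. Fully down takes 5 N.
- start_top (a point): Centre of the top of the round start button (26 mm across, 22 mm above the heater's top when up; its round black housing is 42 mm across and 12 mm high, so the button still stands 4 mm proud when fully down) on the front right of the heater's top, some 110 mm in front of the dial's axis, pressed straight down. It is the only button.
- vial_deck: closed glass vial with a teal screw cap, 26 mm across, 55 mm tall, standing upright; origin at the centre of its underside. A bystander. It stands on the heater's top near the far right corner, behind the dial.
- vial_a: closed glass vial with a teal screw cap, 15 mm across, 45 mm tall, standing upright; origin at the centre of its underside. A bystander. Stands in a well of the block, top 120 mm above the bench.
- vial_b: closed glass vial with a teal screw cap, 15 mm across, 45 mm tall, standing upright; origin at the centre of its underside. A bystander. Stands in another well of the block, as high.
- vial_c: closed glass vial with a teal screw cap, 26 mm across, 55 mm tall, standing upright; origin at the centre of its underside. A bystander. On the bench in front of the heater.
- vial_d: closed glass vial with a teal screw cap, 26 mm across, 55 mm tall, standing upright; origin at the centre of its underside. A bystander. On the bench in front of the heater.
- beaker: Empty open glass beaker, 72 mm across, 90 mm tall; origin at the centre of its underside. On the bench to the right. A bystander.
- reagent_jar: Closed amber glass jar, 64 mm across, 95 mm tall; origin at the centre of its underside. On the bench to the left. A bystander.
- spatula: Steel spatula, 180 mm long, lying on the bench to the right. A bystander.

How it is judged:
By the outcome, as a careful person would: the job done as asked, in the order asked, and still so for the second after the job is handed in, with the robot touching nothing.
It also fails if it takes over 48 s, if anything falls off the work surface, if the arm or the gripper's body presses on something with over 40 N, if the wrist force passes 120 N, or if a joint passes its speed limit or range.

ROBOT

A 6-joint arm with a two-finger parallel gripper is mounted at the origin on the work surface. World frame = base frame: x ahead of the robot, y to its left, z up, the work surface at z = 0. Lengths are in m, angles in rad, forces in N, time in s.
With the tool pointing down it reaches from about 0.3 to 1 m from the base axis. Payload 5.1 kg.
Tool frame: the origin (TCP) lies midway between the tips of the shut fingers; the grasp point (between the pads) lies 19 mm behind it (r.hold_point_z is the distance from the TCP to the grasp point, in m); y points along the fingers, x is the direction in which the jaws open and shut, and the axes are right-handed (so a half turn about y gives the same grasp; the last joint's range is limited). The gripper opens to 95 mm and grips with 3 to 60 N. Pads are 20 mm wide; open, the fingers measure 119 mm over their backs; the gripper's body (75 mm by 180 mm) begins 59 mm behind the grasp point.
Start: joints at [1.019, 0.124, 1.65, -0, 1.367, -0.083], TCP at [0.294, 0.58, 0.215] pointing down, gripper open.
Joint ranges: [-2.61, 2.61], [-1.02, 2.33], [0.03, 2.71], [-1.35, 4.49], [0.32, 2.68], [-2.91, 2.91]. Speed limits (rad/s): [2.57, 2.57, 3.14, 3.14, 3.14, 3.14].

INTERFACE

Orientations are given as a unit quaternion [w, x, y, z].
In Python, from workcell import r gives the robot as it stands.
- The arm moves only by the shell command python3 -m creep 'ROWS'. ROWS is JSON, a list of rows, each a list of 5 numbers: the shift along the tool's x, y, z as a fraction of full scale, then the turn about the tool's y as a fraction of full scale, then the opening in per cent of the stroke, from 0 (shut) to 100 (fully open). A call has 1 to 5 rows; each row shifts and turns the pose as measured when the row begins, along the tool's axes as they then stand; what a row does not reach is not made up. Full scale, the value 1, is 0.02 m for a shift and 0.1 rad for a turn. A row lasts 1/12 s, in which the tool goes at most 41.7 mm and 7.16 degrees, less where a joint would pass 70% of its speed; a pose out of reach is approached as far as the arm can. A call with a number of a shift or a turn outside -1 to 1 is refused whole. A call with a gripper value outside its range is refused whole. The fingers move at their own pace and stop on an object; the grip force is fixed at half the most. Time passes only in rows, so rows that do not move let the fingers close. It gives the time, the measured TCP pose, the force and the opening at its end, in the units of the state.
- r.state(): the state, without advancing time (a new reading comes with each control period).
- r.capture(name): name is "side" or "top"; returns a dict with "img" (480x640x3 uint8, blue, green, red), "fx", "fy", "cx", "cy" (pixels), "dist" ([k1, k2, p1, p2, k3] as OpenCV has them; the pictures are not rectified), "eye" and "attitude" of the camera in the world. Camera axes: x right, y down, z forward; pixel columns grow to the right and rows downward; lengths in m; the calibration is good to about 2 mm. A picture is of the moment at which its call begins. There is no depth.
- r.sign_off(): hands the job in, once; it reports no verdict.
The state is a dict: "clock": time; "joint_pos": joint angles; "joint_vel": joint speeds; "effort": joint torques, N m; "tool_pos": TCP position; "eef_rot": TCP orientation; "ft_force": force on the tool from outside, world axes, zero at the start; "torque": the same for the moment, N m; "opening": finger opening in m.
Only numpy, scipy, OpenCV 4.12 (cv2) and the standard library are available. Lean on these libraries where they do the work, as an engineer would, in place of code of your own. Each camera call takes 0.05 s, during which the arm holds its last target. There are 200 camera calls.

## Working session

There is one attempt and no reset: what is moved stays moved. The work goes in short steps, Python scripts to look and compute and a shell command to move; the robot and the scene stay as the last step left them, time stands still between calls to the robot, and variables do not carry over. Pictures are saved under pics/ and viewed, about 8 in all and at most 12, crops included, and the job is handed in when it is done.

```bash
mkdir -p pics
cat > h.py <<'E'
import numpy as np, cv2
from workcell import r
def cam(n):
    c=r.capture(n); return c
def R_att(c):
    a=np.array(c["attitude"],float)
    if a.shape==(3,3): return a
    from scipy.spatial.transform import Rotation as R
    return R.from_quat([a[1],a[2],a[3],a[0]]).as_matrix()
def K(c): return np.array([[c["fx"],0,c["cx"]],[0,c["fy"],c["cy"]],[0,0,1.]])
def ray(c,u,v,z):
    p=cv2.undistortPoints(np.array([[[u,v]]],float),K(c),np.array(c["dist"],float))[0,0]
    d=R_att(c)@np.array([p[0],p[1],1]); e=np.array(c["eye"]); return e+d*(z-e[2])/d[2]
def proj(c,P):
    M=R_att(c).T; rv=cv2.Rodrigues(M)[0]; t=-M@np.array(c["eye"])
    return cv2.projectPoints(np.array([P],float),rv,t,K(c),np.array(c["dist"],float))[0][0,0]
E
python3 - <<'E'
from h import *
for n in("top","side"):
    c=cam(n); cv2.imwrite(f"pics/{n}0.png",c["img"]); print({k:v for k,v in c.items() if k!="img"})
print(r.state())
E
```

```text
{'fx': 600.6961389274225, 'fy': 600.6961389274225, 'cx': 316.2521254331227, 'cy': 240.78005966214087, 'dist': array([-0.15591899,  0.        ,  0.        ,  0.        ,  0.        ]), 'eye': array([0.4845977 , 0.02075227, 1.69861712]), 'attitude': array([-0.01469706,  0.71634347, -0.69743268,  0.01495591])}
{'fx': 492.4614248878503, 'fy': 492.4614248878503, 'cx': 316.6053955600748, 'cy': 239.135986088799, 'dist': array([-0.05255805,  0.        ,  0.        ,  0.        ,  0.        ]), 'eye': array([ 0.53041271, -0.92497088,  0.65573863]), 'attitude': array([-0.4927254 ,  0.8698677 , -0.02228779,  0.00742491])}
{'clock': 0.1, 'joint_pos': array([ 1.01940516e+00,  1.24423711e-01,  1.65152174e+00, -2.11907178e-05,
        1.36751685e+00, -8.26244073e-02]), 'joint_vel': array([ 0.00154584, -0.00018416, -0.00466879,  0.00129815, -0.00212986,
        0.00056925]), 'effort': array([ 5.19087553e-04, -4.18879473e+01, -3.61097252e+01,  7.76501256e-02,
        4.61549254e-02, -7.15665215e-05]), 'tool_pos': array([0.29340147, 0.57936266, 0.21352973]), 'eef_rot': array([-0.60214448,  0.60275441,  0.36962185, -0.37079488]), 'ft_force': array([-0.95603491, -0.40204907, -0.56271034]), 'torque': array([-0.01355099, -0.03522232, -0.01006477]), 'opening': 0.09541387703769755}
```

View pics/top0.png

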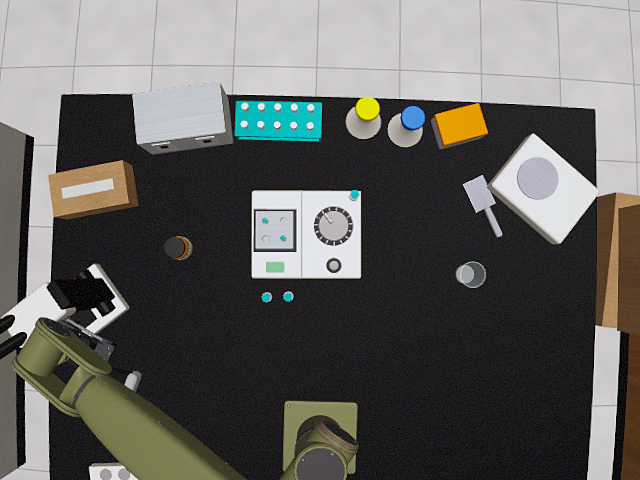

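View pics/side0.png

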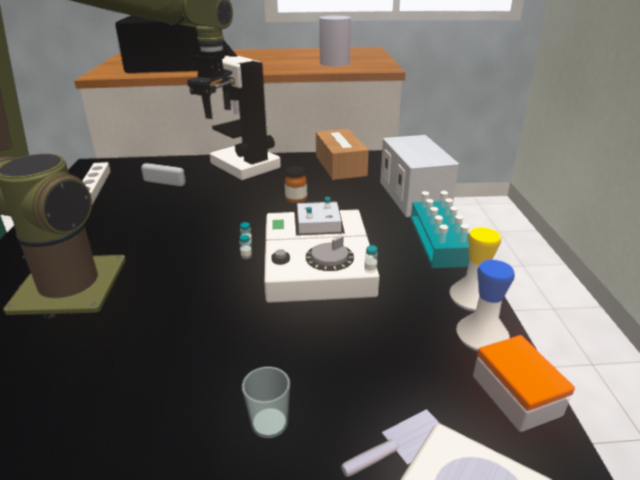

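The top view shows the heater at u 252–361, v 191–278. The dial is near (333,226) with its tab pointing up-left, the start button is near (334,266) and vial_deck is near (355,195). The gripper starts beside a microscope. Next I measure these with masks.

Run:
```python
from h import *
from scipy.spatial.transform import Rotation as Ro
c=cam("top"); im=c["img"]; 
q=r.state()["eef_rot"]; print(Ro.from_quat([q[1],q[2],q[3],q[0]]).as_matrix().round(3))
hsv=cv2.cvtColor(im,cv2.COLOR_BGR2HSV)
# dial flange: dark pixels inside heater top
g=cv2.cvtColor(im,cv2.COLOR_BGR2GRAY)
m=((g<90)).astype(np.uint8); roi=np.zeros_like(m); roi[195:275,305:358]=1; m*=roi
for ct in cv2.findContours(m,cv2.RETR_EXTERNAL,cv2.CHAIN_APPROX_NONE)[0]:
    if len(ct)<30: continue
    (u,v),rad=cv2.minEnclosingCircle(ct); e=cv2.fitEllipse(ct); print("dark",u,v,rad,e, ray(c,*e[0],.069),ray(c,*e[0],.077))
t=cv2.inRange(hsv,(80,80,60),(100,255,255))
n,_,s,ce=cv2.connectedComponentsWithStats(t)
for i in range(1,n):
    if 8<s[i,4]<500: print("teal",ce[i],s[i,4],ray(c,*ce[i],.12))
for p in [(252,191),(361,191),(361,278),(252,278)]: print(p,ray(c,*p,.065))
cv2.imwrite("pics/top1.png",cv2.resize(im[185:285,285:365],None,fx=6,fy=6,interpolation=cv2.INTER_CUBIC))
c=cam("side"); cv2.imwrite("pics/side1.png",cv2.resize(c["img"][225:305,255:385],None,fx=6,fy=6,interpolation=cv2.INTER_CUBIC))
```

```text
[[ 0.452 -0.001 -0.892]
 [ 0.892 -0.001  0.452]
 [-0.002 -1.     0.   ]]
dark 333.24755859375 265.05340576171875 7.057857990264893 ((333.377197265625, 265.13580322265625), (13.3138427734375, 13.451210975646973), 116.08972930908203) [ 0.48814514 -0.02711943  0.069     ] [ 0.48812773 -0.02688442  0.077     ]
dark 345.6176452636719 236.38235473632812 6.197685718536377 ((345.1512145996094, 236.91876220703125), (4.2141642570495605, 13.981220245361328), 42.19882583618164) [ 0.56558259 -0.05714356  0.069     ] [ 0.56518502 -0.05676116  0.077     ]
teal [354.33333333 193.66666667] 57 [ 0.67814018 -0.07623436  0.12      ]
teal [264.1  219.95] 20 [0.60213008 0.1600329  0.12      ]
teal [282.27777778 237.88888889] 18 [0.55606356 0.11065244 0.12      ]
teal [265.41666667 297.43333333] 60 [0.39840356 0.15054127 0.12      ]
teal [287.13114754 296.80327869] 61 [0.40169136 0.09352577 0.12      ]
(252, 191) [0.68486208 0.20064509 0.065     ]
(361, 191) [ 0.69274684 -0.09771365  0.065     ]
(361, 278) [ 0.45515278 -0.10326447  0.065     ]
(252, 278) [0.44713952 0.19313556 0.065     ]
```

View pics/top1.png

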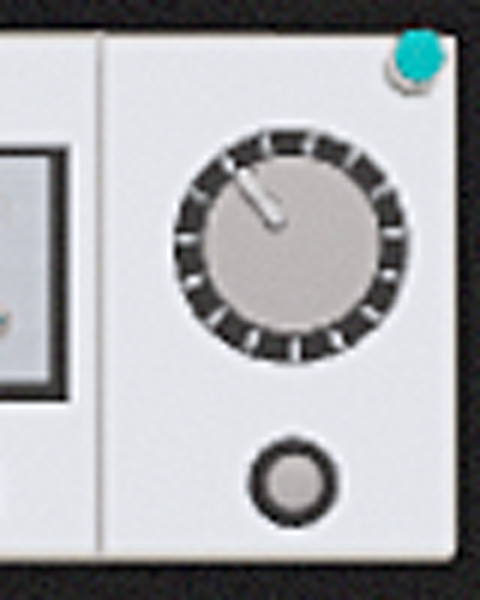

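View pics/side1.png

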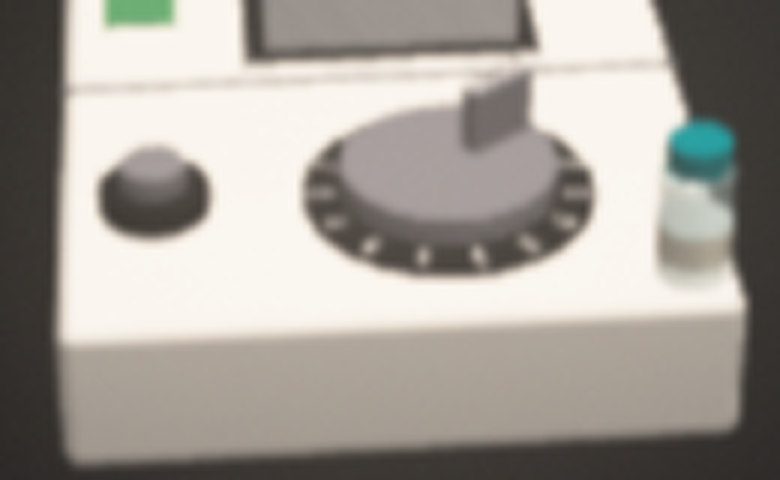

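The crops show the flange centred near px (333.1,225.4) and the tab running from about (331,222) out to (324,213). The tab's side is clear, and vial_deck stands well behind it.

Run:
```python
from h import *
c=cam("top"); im=c["img"]; g=cv2.cvtColor(im,cv2.COLOR_BGR2GRAY)
def fit(box,z,th):
    u0,v0,u1,v1=box; k=4
    G=cv2.resize(g[v0:v1,u0:u1],None,fx=k,fy=k,interpolation=cv2.INTER_CUBIC)
    m=(G<th).astype(np.uint8); pts=cv2.findNonZero(m); h=cv2.convexHull(pts); e=cv2.fitEllipse(h)
    uv=[(e[0][0]+.5)/k-.5+u0,(e[0][1]+.5)/k-.5+v0]; print(uv,np.array(e[1])/k,ray(c,*uv,z)); return ray(c,*uv,z)
A=fit((310,203,352,250),.069,150); S=fit((322,254,346,278),.077,150)
# tick phase: brightness on ring of flange at radius 47 mm
th=np.radians(np.arange(0,360,.5)); prof=np.zeros(len(th))
G=g.astype(np.float32)
for R in(.045,.047,.049):
    P=np.array([proj(c,[A[0]+R*np.cos(t),A[1]+R*np.sin(t),.069]) for t in th],np.float32)
    prof+=cv2.remap(G,P[:,:1],P[:,1:],cv2.INTER_LINEAR)[:,0]
f=(prof*np.exp(-1j*15*th)).sum(); print("tick phase deg",np.degrees(-np.angle(f)/15)%24, abs(f)/prof.sum())
# tab line at z=.106
for p in[(278,222),(235,170)]:
    P=ray(c,(p[0]+.5)/6-.5+285,(p[1]+.5)/6-.5+185,.106)-A; print("tab",np.hypot(P[0],P[1]),np.degrees(np.arctan2(P[1],P[0])))
for t in [.081]: print("side px of axis",proj(cam("side"),[A[0],A[1],.081]))
c=cam("side"); print("side start pred",proj(c,[S[0],S[1],.087]),"tab pred38",proj(c,[A[0]+.03*np.cos(.66),A[1]+.03*np.sin(.66),.106]))
```

```text
[333.03356742858887, 225.61194801330566] [38.98159409 39.29279327] [ 0.59546587 -0.02343618  0.069     ]
[333.3672933578491, 265.0269660949707] [14.93336868 15.05818748] [ 0.48842053 -0.0268501   0.077     ]
tick phase deg 15.242100729458842 0.27904267714885533
tab 0.01060931023441611 40.57527817654145
tab 0.04054630649252407 40.89744949526622
side px of axis [329.77521828 251.98213091]
side start pred [280.30977137 252.0853553 ] tab pred38 [340.08916746 237.43769115]
```

```bash
python3 -m creep '[[-1,0,-0.5,0,0],[-1,0,-0.5,0,0],[-1,0,-0.5,0,0],[-1,0,-0.5,0,0],[-1,0,-0.5,0,0]]'; python3 -m creep '[[-1,0,-0.5,0,0],[-1,0,-0.5,0,0],[-1,0,-0.5,0,0],[-1,0,-0.5,0,0],[-1,0,-0.5,0,0]]'
```

```text
clock: 0.77
tool_pos: [0.2926, 0.4671, 0.2132]
eef_rot: [0.602, -0.602, -0.371, 0.372]
ft_force: [0.1, -0.8, 0.7]
opening: 0.0672
clock: 1.18
tool_pos: [0.2916, 0.3499, 0.2131]
eef_rot: [0.602, -0.601, -0.372, 0.372]
ft_force: [1.9, 0.2, 0.3]
opening: 0.0337
```

```bash
for i in 1 2 3; do python3 -m creep '[[-0.37,0,-1,0,0],[-0.37,0,-1,0,0],[-0.37,0,-1,0,0],[-0.37,0,-1,0,0],[-0.37,0,-1,0,0]]' | grep -E "tool|clock"; done;  python3 -m creep '[[-0.37,0,-1,0.85,0],[-0.37,0,-1,0.85,0],[-0.37,0,-1,0.85,0],[-0.37,0,-1,0.85,0],[0,0,0,0.8,0]]'
cat > p.py <<'E'
from h import *
from scipy.spatial.transform import Rotation as Ro
import sys
A=np.array([.5955,-.0234]); S=np.array([.4884,-.0269]); T0=39.2
s=r.state(); q=s["eef_rot"]; M=Ro.from_quat([q[1],q[2],q[3],q[0]]).as_matrix(); p=s["tool_pos"]
a=np.degrees(np.arctan2(M[1,0],M[0,0])); d=p[:2]-A
print("t",round(s["clock"],2),"x-azim",round(a,2),"pos",p.round(4),"F tool",(M.T@s["ft_force"]).round(1), "tilt",M[2].round(3))
x=M[:2,0];z=M[:2,2]
print("from axis in tool frame: radial x %.1f  tang z %.1f mm; finger azim->face angle turned %.1f deg"%(1e3*d@x,1e3*d@z,T0-a))
def to(P): e=np.array(P)-p[:2]; return (1e3*np.array([e@x,e@z])).round(1)
t=np.radians(T0); print("to pre-pose x,z mm",to(A+.03*np.array([np.cos(t),np.sin(t)])+.026*np.array([-np.sin(t),np.cos(t)])),"to start x,z",to(S))
E
python3 p.py
```

```text
clock: 1.6
tool_pos: [0.3644, 0.2672, 0.2141]
clock: 2.02
tool_pos: [0.4407, 0.1851, 0.2153]
clock: 2.43
tool_pos: [0.5171, 0.1028, 0.2161]
clock: 2.85
tool_pos: [0.5709, 0.0274, 0.2165]
eef_rot: [0.668, -0.668, -0.235, 0.228]
ft_force: [-0.2, -0.6, -0.7]
opening: 0.0005
t 2.85 x-azim 38.27 pos [0.5709 0.0274 0.2165] F tool [-0.5  0.7 -0.3] tilt [ 0.009 -1.    -0.003]
from axis in tool frame: radial x 12.2  tang z 55.1 mm; finger azim->face angle turned 0.9 deg
to pre-pose x,z mm [ 17.4 -28.6] to start x,z [-98.4   8.5]
```

```bash
python3 -m creep '[[0.44,0.5,-0.72,-0.15,0],[0.44,1,-0.72,0,0],[0,1,0,0,0],[0,1,0,0,0],[0,1,0,0,0]]' >/dev/null; python3 -m creep '[[0,1,0,0,0],[0,0,0,0,0]]' >/dev/null; python3 p.py
python3 - <<'E'
from h import *
c=cam("side"); cv2.imwrite("pics/side2.png",cv2.resize(c["img"][180:310,240:400],None,fx=5,fy=4.6,interpolation=cv2.INTER_CUBIC))
E
```

```text
t 3.43 x-azim 38.74 pos [0.609  0.0128 0.106 ] F tool [-0.4  0.6  0.9] tilt [ 0.015 -1.    -0.008]
from axis in tool frame: radial x 33.2  tang z 19.8 mm; finger azim->face angle turned 0.5 deg
to pre-pose x,z mm [-3.4  6.5] to start x,z [-118.9   44.5]
```

View pics/side2.png

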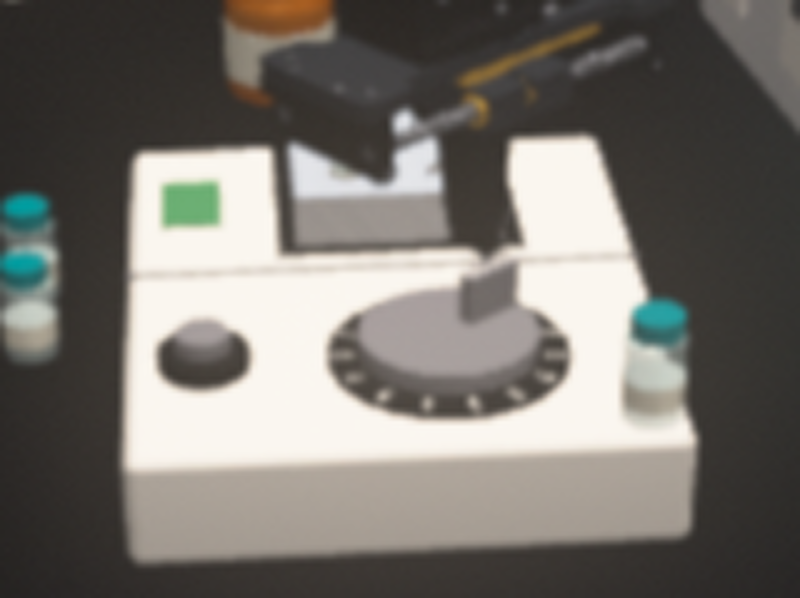

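The finger (white tip near crop (490,255)) is just behind the tab, clear of it and of the vials. Next I descend beside the tab.

```bash
python3 -m creep '[[-0.16,0,0.15,-0.08,0],[0,0.5,0,0,0],[0,0.4,0,0,0],[0,0,0,0,0]]'; python3 p.py
```

```text
clock: 3.82
tool_pos: [0.6087, 0.0132, 0.0943]
eef_rot: [-0.663, 0.668, 0.247, -0.228]
ft_force: [0.3, 0.4, -1.0]
opening: 0.0004
t 3.82 x-azim 39.28 pos [0.6087 0.0132 0.0943] F tool [0.4 1.  0.1] tilt [ 0.023 -1.    -0.016]
from axis in tool frame: radial x 33.3  tang z 20.0 mm; finger azim->face angle turned -0.1 deg
to pre-pose x,z mm [-3.3  6. ] to start x,z [-118.4   45.1]
```

```bash
python3 -m creep '[[-0.3,0.5,0.1,0,0],[0,0,0,0,0]]'|head -2; python3 p.py
```

```text
clock: 3.98
tool_pos: [0.6033, 0.0108, 0.0844]
t 3.98 x-azim 39.3 pos [0.6033 0.0108 0.0844] F tool [-0.5  0.3  0.3] tilt [ 0.024 -1.    -0.017]
from axis in tool frame: radial x 27.7  tang z 21.6 mm; finger azim->face angle turned -0.1 deg
to pre-pose x,z mm [2.3 4.4] to start x,z [-112.8   43.5]
```

```bash
python3 -m creep '[[0.1,-0.15,-0.3,0,0],[0,0,0,0,0]]'|sed -n 2p; python3 p.py
```

```text
tool_pos: [0.6072, 0.0081, 0.0868]
t 4.15 x-azim 39.27 pos [0.6072 0.0081 0.0868] F tool [ 0.  -1.3  2.2] tilt [ 0.023 -1.    -0.013]
from axis in tool frame: radial x 29.0  tang z 17.0 mm; finger azim->face angle turned -0.1 deg
to pre-pose x,z mm [1.  8.9] to start x,z [-114.1   48. ]
```

```bash
python3 -m creep '[[0.08,0,-0.2,0.7,0]]'|sed -n 2p; python3 p.py;python3 -m creep '[[0.08,0,-0.2,0.7,0]]'|sed -n 2p; python3 p.py
```

```text
tool_pos: [0.6095, 0.007, 0.0868]
t 4.23 x-azim 35.18 pos [0.6095 0.007  0.0868] F tool [-3.  -3.6  7.1] tilt [ 0.022 -1.    -0.007]
from axis in tool frame: radial x 28.9  tang z 16.8 mm; finger azim->face angle turned 4.0 deg
to pre-pose x,z mm [-0.9 11.3] to start x,z [-118.5   42.1]
tool_pos: [0.6122, 0.0052, 0.0869]
t 4.32 x-azim 30.98 pos [0.6122 0.0052 0.0869] F tool [-0.8  0.1  1.4] tilt [ 0.02  -1.    -0.003]
from axis in tool frame: radial x 29.1  tang z 15.9 mm; finger azim->face angle turned 8.2 deg
to pre-pose x,z mm [-3.1 14.1] to start x,z [-122.7   36.2]
```

```bash
python3 -m creep '[[0.08,0,-0.2,0.7,0],[0,0,0,0,0]]'|sed -n 2p; python3 p.py
python3 - <<'E'
from h import *
c=cam("side"); cv2.imwrite("pics/side3.png",cv2.resize(c["img"][210:290,290:390],None,fx=6,fy=6,interpolation=cv2.INTER_CUBIC))
E
```

```text
tool_pos: [0.6165, 0.0023, 0.0876]
t 4.48 x-azim 26.68 pos [0.6165 0.0023 0.0876] F tool [0.2 0.9 1.9] tilt [ 0.021 -1.    -0.002]
from axis in tool frame: radial x 30.3  tang z 13.5 mm; finger azim->face angle turned 12.5 deg
to pre-pose x,z mm [-6.7 18.3] to start x,z [-127.6   31.4]
```

View pics/side3.png

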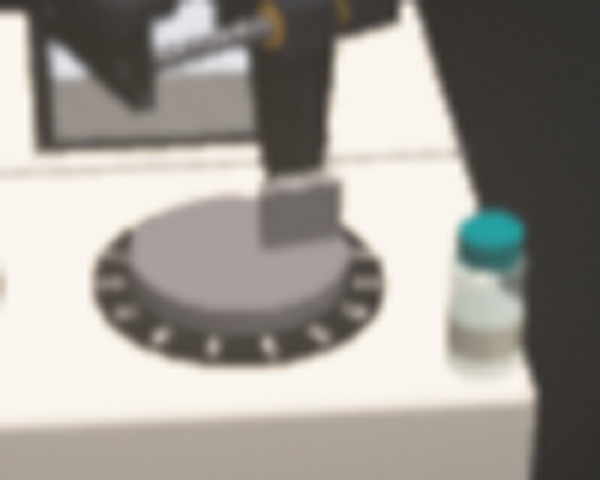

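Side view: the tab has turned so its face is nearly side-on to the camera. Its top near edge runs from crop (262,190) to (342,181), with the finger right behind it. I convert that edge to an angle.

```bash
cat > tab.py <<'E'
from h import *
import sys
# crop corner px (x,y) of tab's top near edge -> angle turned
c=cam("side"); v=[float(a) for a in sys.argv[1:7]]
P=[ray(c,(v[i]+.5)/6-.5+v[4],(v[i+1]+.5)/6-.5+v[5],.106)[:2] for i in(0,2)]
A=np.array([.5955,-.0234])
for p in P: print((1e3*(p-A)).round(1), np.hypot(*(1e3*(p-A))).round(1))
d=P[1]-P[0]; print("len",np.hypot(*d)*1e3,"azim",np.degrees(np.arctan2(d[1],d[0])),"turned",39.2-np.degrees(np.arctan2(d[1],d[0])))
for k in range(6):
    t=np.radians(39.2-24*k); n=np.array([np.sin(t),-np.cos(t)]); u=np.array([np.cos(t),np.sin(t)])
    q=[proj(c,[*(A+u*R+n*.004),.106]) for R in(.009,.039)]
    print(k,[(((np.array(a)-[v[4],v[5]])+.5)*6-.5).round() for a in q])
E
python3 tab.py 262 190 342 181 290 210
```

```text
[7.6 3.3] 8.2
[36.8  7.7] 37.6
len 29.60387593955623 azim 8.718336883670473 turned 30.48166311632953
0 [array([268., 191.]), array([327., 162.])]
1 [array([269., 197.]), array([347., 183.])]
2 [array([266., 202.]), array([350., 206.])]
3 [array([258., 207.]), array([333., 229.])]
4 [array([248., 209.]), array([300., 246.])]
5 [array([236., 210.]), array([256., 254.])]
```

```bash
for i in 1 2 3; do python3 -m creep '[[0.07,0.02,-0.13,1,0]]'>/dev/null; python3 p.py|sed 2q; done
```

```text
t 4.67 x-azim 21.14 pos [0.6184 0.0014 0.0874] F tool [-2.1 -1.8  4.5] tilt [ 0.021 -1.     0.001]
from axis in tool frame: radial x 30.3  tang z 14.9 mm; finger azim->face angle turned 18.1 deg
t 4.75 x-azim 15.22 pos [6.201e-01 5.000e-04 8.740e-02] F tool [-2.  -2.7  5.3] tilt [ 0.02  -1.     0.006]
from axis in tool frame: radial x 30.0  tang z 16.6 mm; finger azim->face angle turned 24.0 deg
t 4.83 x-azim 9.29 pos [ 6.216e-01 -4.000e-04  8.750e-02] F tool [-3.1 -2.9  5.7] tilt [ 0.018 -1.     0.01 ]
from axis in tool frame: radial x 29.4  tang z 18.5 mm; finger azim->face angle turned 29.9 deg
```

```bash
for i in 1 2 3; do python3 -m creep '[[0.08,0.02,-0.2,0.5,0]]'>/dev/null; python3 p.py|sed 2q; done
```

```text
t 4.92 x-azim 6.28 pos [ 0.6231 -0.0026  0.0874] F tool [-2.4 -1.2  3. ] tilt [ 0.016 -1.     0.014]
from axis in tool frame: radial x 29.7  tang z 17.6 mm; finger azim->face angle turned 32.9 deg
t 5.0 x-azim 3.4 pos [ 0.6253 -0.0061  0.0874] F tool [ 1.4 -1.1  0.2] tilt [ 0.016 -1.     0.015]
from axis in tool frame: radial x 30.8  tang z 15.5 mm; finger azim->face angle turned 35.8 deg
t 5.08 x-azim 0.49 pos [ 0.6273 -0.0096  0.0873] F tool [-2.4 -0.2  4.9] tilt [ 0.015 -1.     0.016]
from axis in tool frame: radial x 31.9  tang z 13.5 mm; finger azim->face angle turned 38.7 deg
```

```bash
python3 - <<'E'
from h import *
c=cam("side"); cv2.imwrite("pics/side4.png",cv2.resize(c["img"][210:290,290:390],None,fx=6,fy=6,interpolation=cv2.INTER_CUBIC))
E
python3 p.py
```

```text
t 5.13 x-azim 0.37 pos [ 0.6275 -0.0099  0.0873] F tool [-1.2 -1.3  2.6] tilt [ 0.015 -1.     0.016]
from axis in tool frame: radial x 32.0  tang z 13.3 mm; finger azim->face angle turned 38.8 deg
to pre-pose x,z mm [-25.   25.8] to start x,z [-139.1  -16.1]
```

View pics/side4.png

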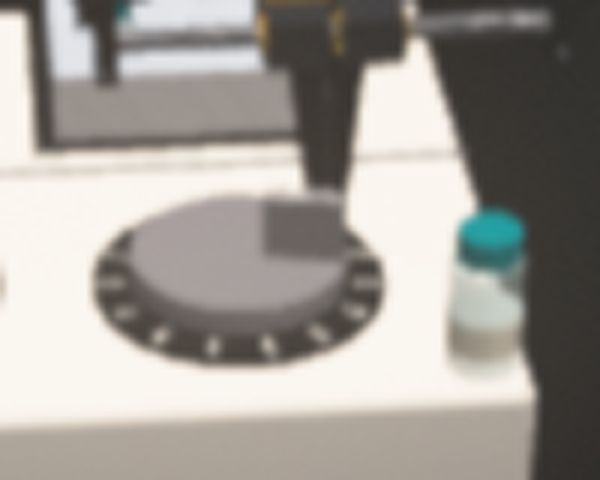

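The tab top edge runs (264,199) to (345,205), which matches the prediction for click 2: (266,202) to (350,206). I go on to click 3.

```bash
for i in 1 2 3 ; do python3 -m creep '[[0.03,0.02,-0.18,0.7,0]]'>/dev/null; python3 p.py|sed 2q; done
```

```text
t 5.22 x-azim -3.61 pos [ 0.6281 -0.0121  0.0873] F tool [-2.  -1.5  6.8] tilt [ 0.014 -1.     0.02 ]
from axis in tool frame: radial x 31.9  tang z 13.3 mm; finger azim->face angle turned 42.8 deg
t 5.3 x-azim -7.67 pos [ 0.6287 -0.0144  0.0873] F tool [-1.1 -0.7  3.5] tilt [ 0.013 -1.     0.023]
from axis in tool frame: radial x 31.6  tang z 13.3 mm; finger azim->face angle turned 46.9 deg
t 5.38 x-azim -11.71 pos [ 0.6291 -0.0178  0.0873] F tool [ 0.9 -0.4  0. ] tilt [ 0.012 -1.     0.024]
from axis in tool frame: radial x 31.8  tang z 12.3 mm; finger azim->face angle turned 50.9 deg
```

```bash
for i in 1 2 ; do python3 -m creep '[[0.02,0.02,-0.14,0.8,0]]'>/dev/null; python3 p.py|sed 2q; done
python3 - <<'E'
from h import *
c=cam("side"); cv2.imwrite("pics/side5.png",cv2.resize(c["img"][210:290,290:390],None,fx=6,fy=6,interpolation=cv2.INTER_CUBIC))
E
```

```text
t 5.47 x-azim -16.33 pos [ 0.6294 -0.0208  0.0873] F tool [-1.  -0.3 -0.1] tilt [ 0.012 -1.     0.025]
from axis in tool frame: radial x 31.8  tang z 12.0 mm; finger azim->face angle turned 55.5 deg
t 5.55 x-azim -21.01 pos [ 0.6294 -0.0234  0.0873] F tool [-0.7  0.1  3.5] tilt [ 0.011 -1.     0.027]
from axis in tool frame: radial x 31.7  tang z 12.2 mm; finger azim->face angle turned 60.2 deg
```

View pics/side5.png

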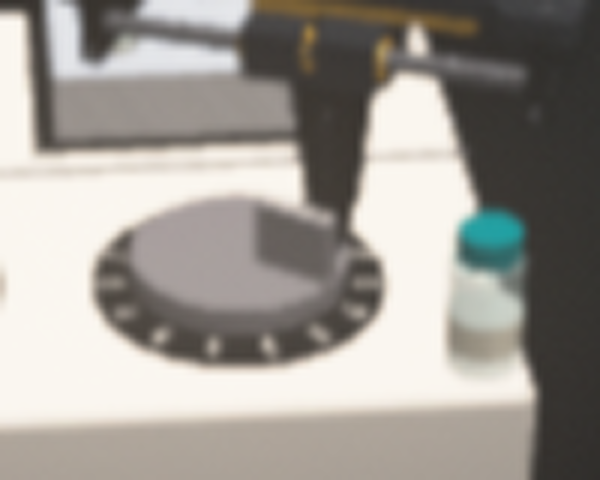

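The tab edge runs (256,205) to (333,227), which matches click 3. Now the last click, stopping as soon as the force drops.

```bash
for i in 1 2 3; do python3 -m creep '[[0.02,0.02,-0.16,0.6,0]]'>/dev/null; python3 p.py|sed 2q; done
```

```text
t 5.68 x-azim -24.52 pos [ 0.6292 -0.0255  0.0873] F tool [-1.7  0.8  5.7] tilt [ 0.01  -0.999  0.03 ]
from axis in tool frame: radial x 31.6  tang z 12.1 mm; finger azim->face angle turned 63.7 deg
t 5.77 x-azim -27.93 pos [ 0.629  -0.0272  0.0873] F tool [-1.4  0.1  5.3] tilt [ 0.009 -0.999  0.034]
from axis in tool frame: radial x 31.4  tang z 12.3 mm; finger azim->face angle turned 67.1 deg
t 5.85 x-azim -31.3 pos [ 0.6284 -0.0294  0.0873] F tool [-0.1 -0.2  1. ] tilt [ 0.008 -0.999  0.036]
from axis in tool frame: radial x 31.2  tang z 12.0 mm; finger azim->face angle turned 70.5 deg
```

```bash
python3 -m creep '[[0.02,0.02,-0.14,0.4,0]]'>/dev/null; python3 p.py|sed 2q; python3 -m creep '[[0,0,0,0,0]]'>/dev/null; python3 p.py|sed 2q
python3 - <<'E'
from h import *
c=cam("side"); cv2.imwrite("pics/side6.png",cv2.resize(c["img"][210:290,290:390],None,fx=6,fy=6,interpolation=cv2.INTER_CUBIC))
E
```

```text
t 5.93 x-azim -33.5 pos [ 0.6277 -0.032   0.0873] F tool [ 0.4  0.4 -0.9] tilt [ 0.008 -0.999  0.036]
from axis in tool frame: radial x 31.6  tang z 10.6 mm; finger azim->face angle turned 72.7 deg
t 6.02 x-azim -33.35 pos [ 0.6278 -0.0325  0.0875] F tool [-1.4 -0.4  0.2] tilt [ 0.009 -0.999  0.036]
from axis in tool frame: radial x 32.0  tang z 10.2 mm; finger azim->face angle turned 72.5 deg
```

View pics/side6.png

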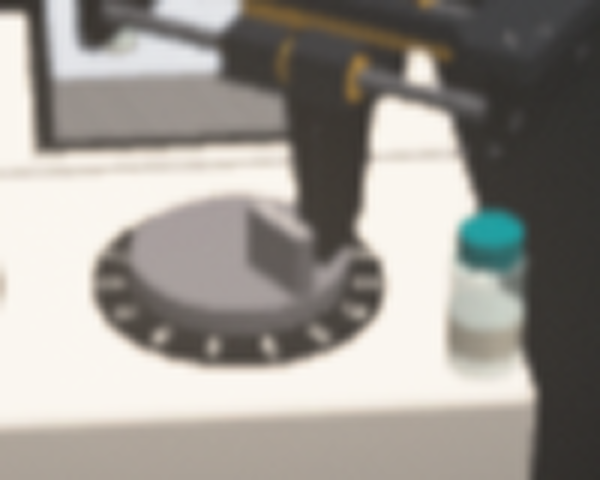

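The tab edge is near (248,205) to (310,241), close to click 4, and the finger is unloaded. I back off, rise and recheck from above.

```bash
python3 -m creep '[[0,0,0.5,0,0],[0,-1,0,0,0],[0,-1,0,0,0],[0,-1,0,0,0],[0,-1,0,0,0]]'; python3 p.py
```

```text
clock: 6.48
tool_pos: [0.6291, -0.0232, 0.1642]
eef_rot: [0.689, -0.668, 0.195, -0.201]
ft_force: [-0.6, 0.1, 0.1]
opening: 0.0004
t 6.48 x-azim -32.57 pos [ 0.6291 -0.0232  0.1642] F tool [-0.6 -0.1 -0.2] tilt [-0.    -1.     0.031]
from axis in tool frame: radial x 28.3  tang z 18.2 mm; finger azim->face angle turned 71.8 deg
to pre-pose x,z mm [-43.6  18.4] to start x,z [-116.6  -78.8]
```

```bash
python3 -m creep '[[-1,0,-0.67,0,0],[-1,0,-0.67,0,0],[-1,0,-0.67,0,0],[-1,0,-0.67,0,0],[-1,0,-0.67,0,0]]'>/dev/null; python3 -m creep '[[-0.6,0,-0.4,0,0],[0,0,0,0,0]]'>/dev/null;  python3 p.py
python3 - <<'E'
from h import *
c=cam("side"); d=cam("top")
a=cv2.resize(c["img"][220:280,300:370],None,fx=6,fy=6,interpolation=cv2.INTER_CUBIC); b=cv2.resize(d["img"][190:250,300:363],None,fx=6,fy=6,interpolation=cv2.INTER_CUBIC)
cv2.imwrite("pics/both7.png",np.hstack([a,b[:360]]))
E
```

```text
t 7.07 x-azim -31.45 pos [ 0.4979 -0.0241  0.1704] F tool [ 0.2 -0.2  0.2] tilt [ 0.019 -0.999  0.038]
from axis in tool frame: radial x -82.9  tang z -51.5 mm; finger azim->face angle turned 70.7 deg
to pre-pose x,z mm [68.3 88.4] to start x,z [-6.6 -7.3]
```

View pics/both7.png

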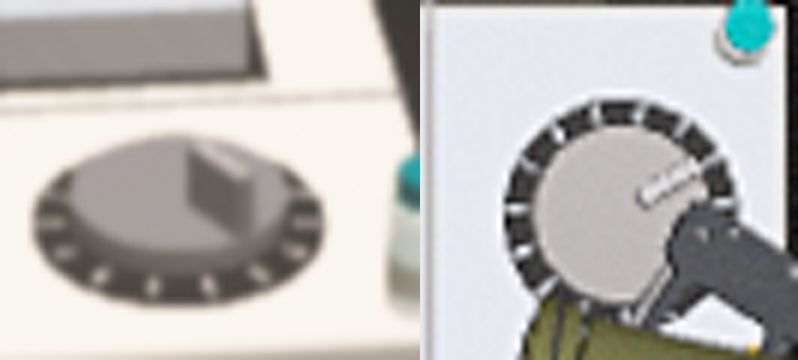

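Both views show the tab turned about 99±3° from its start by eye, pointing at a tick, so it is at click 4 (96°). vial_deck has not moved. Next is the start button.

```bash
python3 -m creep '[[-0.35,0.5,-0.38,0,0],[0,1,0,0,0],[0,1,0,0,0],[0,0.5,0,0,0],[0,0,0,0,0]]'>/dev/null; python3 p.py
```

```text
t 7.58 x-azim -31.19 pos [ 0.5    -0.0256  0.1126] F tool [0.4 0.9 0.4] tilt [ 0.029 -0.999  0.042]
from axis in tool frame: radial x -80.5  tang z -51.2 mm; finger azim->face angle turned 70.4 deg
to pre-pose x,z mm [66.1 88.2] to start x,z [-9.3 -7.1]
```

```bash
python3 -m creep '[[-0.5,0.3,-0.4,0,0],[0,0.1,0,0,0]]'>/dev/null; python3 p.py
```

```text
t 7.75 x-azim -31.11 pos [ 0.4895 -0.027   0.1044] F tool [-0.1  0.3 -0.5] tilt [ 0.029 -0.999  0.042]
from axis in tool frame: radial x -88.9  tang z -57.7 mm; finger azim->face angle turned 70.3 deg
to pre-pose x,z mm [74.5 94.7] to start x,z [-1.  -0.4]
```

```bash
python3 -m creep '[[-0.08,0.6,-0.05,0,0],[-0.05,0.2,-0.05,0,0]]'>/dev/null; python3 p.py|head -1; for i in 1 2 3; do python3 -m creep '[[-0.05,0.25,-0.05,0,0]]'>/dev/null; python3 p.py|head -1; done
```

```text
t 7.92 x-azim -31.09 pos [ 0.4897 -0.0272  0.0896] F tool [-1.   1.3 -0.9] tilt [ 0.034 -0.998  0.044]
t 8.0 x-azim -31.09 pos [ 0.49   -0.0276  0.0852] F tool [ 1.  -3.7  1.5] tilt [ 0.036 -0.998  0.045]
t 8.08 x-azim -31.09 pos [ 0.4902 -0.0277  0.0809] F tool [ -5.  -28.2  -0.1] tilt [ 0.038 -0.998  0.046]
t 8.17 x-azim -31.08 pos [ 0.4905 -0.0278  0.0805] F tool [-18.1 -49.9  -4.2] tilt [ 0.037 -0.998  0.047]
```

The button has bottomed out: the height stays at 0.081 while the force jumps. I release now.

```bash
python3 -m creep '[[0,-1,0,0,0],[0,-1,0,0,0],[0,-1,0,0,0],[0,-1,0,0,0],[0,0,0,0,0]]'; python3 -m creep '[[-1,-0.5,0,0,0],[-1,-0.5,0,0,0],[-1,-0.5,0,0,0],[-1,-0.5,0,0,0],[0,0,0,0,0]]'
python3 - <<'E'
from h import *
c=cam("side"); d=cam("top")
a=cv2.resize(c["img"][200:310,230:390],None,fx=5,fy=5,interpolation=cv2.INTER_CUBIC)
cv2.imwrite("pics/s8.png",a)
P=[ray(d,(x+.5)/6-.5+300,(y+.5)/6-.5+190,.106) for x,y in((222,200),(277,168))]; v=P[1]-P[0]; print("turned",39.2-np.degrees(np.arctan2(v[1],v[0])))
E
```

```text
clock: 8.58
tool_pos: [0.4875, -0.0298, 0.1659]
eef_rot: [0.694, -0.668, 0.171, -0.207]
ft_force: [0.2, -0.2, 0.7]
opening: 0.0004
clock: 9.0
tool_pos: [0.4147, 0.0112, 0.2009]
eef_rot: [0.693, -0.669, 0.172, -0.207]
ft_force: [1.2, -1.9, 0.6]
opening: 0.0004
turned 97.43409380646162
```

View pics/s8.png

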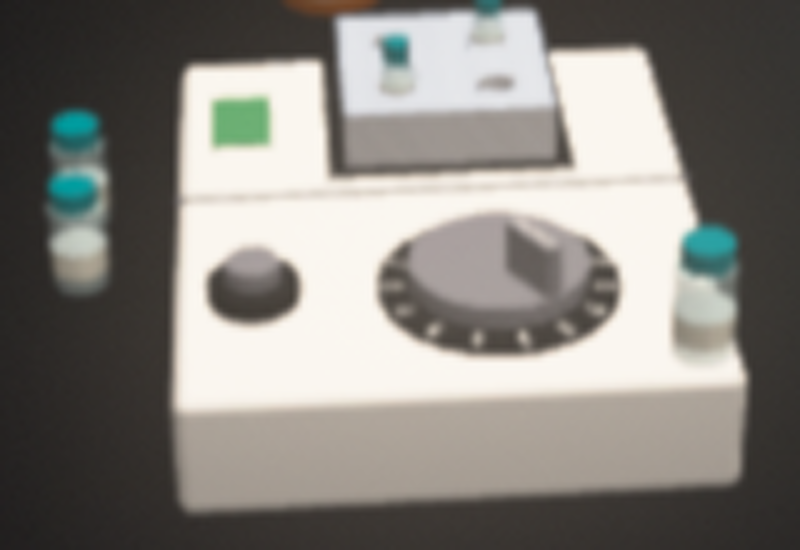

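The view shows the button up again at (250,265), the tab at click 4 (measured at 97.4° against the ideal 96°), and the vials standing. The arm is clear of everything.

```bash
python3 -c "
from workcell import r
print(r.sign_off())"
```

```text
the job is handed in; nothing more can be done
None
```

I turned the dial up four clicks with the shut fingertip, then pressed the start button fully down and let it spring back. I handed the job in at about 9 s.

- **Dial:** The side view showed clicks 1 to 3 while pushing, with click 1 the least clear. After I backed off, the final reading from above was 97.4° against the ideal 96°, within what I can read from the picture. No picture showed the tab past the fourth click, but the dial angle could not be read between pictures. A brief overshoot as it snapped in would not have shown.
- **Start button:** The fingertip went down to the height of full travel (0.0805 m against 0.081 m), and the last picture shows the button up. I pressed harder than needed: about 50 N along the finger on the last step, when 5 N is enough. That is under the 120 N wrist limit. It is above the 40 N limit for the arm and gripper body, but only the fingertip was in contact.
- **Everything else:** All five vials look undisturbed in the last picture. I did not recheck the beaker, jar or spatula at the end, but the arm never came near them. At hand-in the arm was clear of everything.

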